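# Lower a ratchet-held tilting weld table and set its pawl again

### The job

The small tilting weld table stands tilted up on its ratchet: let it down to level and leave the ratchet set. Its weight has the pawl hooked; with the red-balled weight lever thrown back, the pawl jumps clear of the toothed wheel once the black-gripped hand lever takes the weight, and the table can then be eased all the way down on to its rest, never letting it drop or run free. Then throw the red ball forward again so that the pawl falls home between the teeth, let go of everything, and leave the chipping hammer and the tape measure where they lie.

Things in the scene. Friction and masses are not known exactly. Their poses are not given: they have to be found in the camera images.
- stand: Teal steel stand fixed to the worktop: sole plate 152 x 345 mm, top 75 mm up; two cheek plates, 66 mm over their outsides, carry the ratchet; a pedestal 258 mm right of the wheel. Origin on the worktop straight below the middle of the ratchet wheel; x points away from the robot across the shaft, y to the left along the shaft, towards the hand lever, z up. Turned 0.09 to 0.43 rad to the left.
- shaft (a point): Point on the axis of the level shaft (parallel to the stand's y), at the middle of the ratchet wheel, 150 mm above the worktop. Wheel, table and hand lever turn together about this axis. The wheel has 24 teeth, 9 mm high, outer radius 58 mm; it lets the table be raised (a click each 0.26 rad), not lowered.
- handle (a point): Middle of the hand lever's black round grip: 21 mm thick, 80 mm long, parallel to the shaft, 134 mm left of the wheel, 130 mm from the shaft axis; its flat arm ends 46 mm to the right of this point. Pinch it from above, fingers closing across it (stand's x); it can turn in the fingers. Raising the table swings it up and towards the robot; at level it is 117 mm beyond the shaft, 57 mm above it.
- pawl_pin (a point): Point on the axis of the pawl's pin (parallel to the stand's y), in the plane of the red ball: 14 mm left of the wheel's middle, 66 mm beyond the shaft and 64 mm above it. Pawl and weight lever both turn about this axis.
- ball (a point): Centre of the red ball, 30 mm across, on the end of the weight lever (a 9 mm rod), 88 mm from the pin's axis. Pinch it from above, fingers closing along the stand's y; it then swivels between them. Lever forward, pawl seated: the ball stands 47 mm nearer the robot than the pin and 75 mm above it.
- tilt (a joint): Tilt of the table, rad: 0 = level on its rest post (hard stop); grows as the far edge rises and the hand lever comes towards the robot (about the stand's minus y), up to 1.35. Starts at about 0.44, 0.70 or 0.97, hanging on the pawl. Its weight turns it towards level with 0.7 to 1.3 N m at every angle (5 to 10 N at the grip); left free, it falls at 5 rad/s.
- pawl (a joint): Angle of the pawl, rad: 0 = bottom of a tooth gap, 0.01 under load, 0.06 when home with the table level, over 0.12 on top of a tooth, 0.30 = lifted (stop). Tooth faces are undercut: under load the pawl is hooked. It comes free once the table is raised some 0.05 rad; with the weight lever back it then lifts by itself to 0.30 in about 0.2 s and stays.
- weight_lever (a joint): Angle of the weight lever relative to the pawl, rad: 0 = thrown forward (to the robot), presses the pawl into the wheel; 1.1 = thrown back (away), lifts the pawl. It swings over the top and past about 0.6 falls to the far stop by itself; under 2 N at the ball. Forcing it past its back stop while the pawl is hooked (over some 8 N at the ball) tears the pawl out and the table falls.
- chip_hammer: Slag chipping hammer with a coil-spring handle, 140 x 243 x 24 mm, lying flat; loose, to be left alone. Origin at the middle of its underside.
- tape: Yellow tape measure, 39 x 90 x 62 mm; loose, to be left alone. Origin at the middle of its underside.

How it is judged:
On the way, in this order (a step that is already met when the one before it is completed fails the run):
1. the pawl is lifted clear of the wheel while the table is still tilted up (value of joint pawl above 0.2 rad and value of joint tilt above 0.35 rad), for 0.2 s.
2. the table is eased down to level on its rest, the pawl still clear (value of joint pawl above 0.2 rad and value of joint tilt below 0.03 rad), for 0.2 s.
At the end, for the whole second after the job is handed in: the table lies level on its rest (tilt under 0.03 rad), the weight lever is thrown forward (under 0.15 rad) and the pawl lies home between two teeth (under 0.1 rad) (value of joint tilt below 0.03 rad and value of joint pawl below 0.1 rad and value of joint weight_lever below 0.15 rad); the robot touches nothing.
It fails at once if the table drops or runs free (turns back faster than 2 rad/s) (velocity of joint tilt below -2 rad/s).
It fails at once if the chipping hammer is shifted by more than 30 mm (distance of chip_hammer from where it was at the start of the episode above 0.03 m).
It fails at once if the tape measure is shifted by more than 30 mm (distance of tape from where it was at the start of the episode above 0.03 m).
It also fails if it takes over 53 s, if anything falls off the work surface, if the arm or the gripper's body presses on something with over 40 N, if the wrist force passes 120 N, or if a joint passes its speed limit or range.

### The arm

A 6-joint arm with a two-finger parallel gripper is mounted at the origin on the work surface; the furniture and walls round the work are solid. World frame = base frame: x ahead of the robot, y to its left, z up, the work surface at z = 0. Lengths are in m, angles in rad, forces in N, time in s.
With the tool pointing down it reaches from about 0.425 to 0.925 m from the base axis. Payload 12.5 kg.
Tool frame: the origin (TCP) lies on the centre line of the jaws, within the pads' length; the fingertips stand 8 mm ahead of it and the grasp point (between the pads) lies 11 mm behind it (robot.finger_overhang is the distance from the TCP to the fingertips, in m); z points along the fingers, y is the line along which they close (so a half turn about z gives the same grasp; the last joint's range is limited). The gripper opens to 85 mm and grips with 20 to 120 N. Pads are 22 mm wide; open, the fingers measure 114 mm over their backs; the gripper's body (76 mm by 85 mm) begins 54 mm behind the grasp point. The pads swing forward as they close: fully open they stand 13 mm farther back than shut.
Start: joints at [-1.297, 0.491, 1.559, -0, 1.092, -0.106], TCP at [0.232, -0.58, 0.239] pointing down, gripper open.
Joint ranges: [-3.1, 3.1], [-0.84, 2.19], [0.05, 2.79], [-1.13, 4.28], [0.06, 2.93], [-2.69, 2.69]. Speed limits (rad/s): [2.22, 2.22, 2.79, 3.14, 3.14, 3.14].

### API

Orientations are given as a unit quaternion [x, y, z, w].
In Python, from bench import robot gives the robot as it stands. Calls block until the motion is done:
- robot.move_ptp(position, orientation): joint-space move of the TCP to a pose.
- robot.line_to(position, frame=None, rate=0.15, contact_N=None): straight line of the TCP; frame=None keeps the orientation; rate is the mean speed in m/s. With contact_N (N) it stops when the force on the tool has changed by that much, and returns True; else False.
- robot.movej(angles): joint-space move.
- robot.gripper_to(opening, squeeze=None): finger opening in m; squeeze is the grip in N (None keeps the last); returns when the fingers have stopped.
- robot.pause(seconds).
- robot.ik(position, orientation): joint angles nearest the present ones, or None.
- robot.read_state(): the state.
- robot.snapshot(name): name is "scene" or "top" or "wrist"; returns the picture (420x560x3 uint8, blue, green, red); there is no depth.
- robot.get_calibration(name): a dict with "fx", "fy", "cx", "cy" (pixels), "extrinsics" (4x4, takes a point from world to camera coordinates). Camera axes: x right, y down, z forward; pixel columns grow to the right and rows downward; lengths in m; the calibration is good to about 2 mm. A picture is of the moment at which its call begins: read the wrist's pose just before it. get_calibration takes no time and is no camera call; for the wrist camera it gives the pose at the moment of the call.
A pose or a line that the arm cannot do raises robot.Unreachable and nothing moves.
- robot.hand_in(): hands the job in; it is judged then, once.
Trained networks look in the newest picture that a camera, given by its name, has taken for a name from the list of things; names that differ only in an ending like _2 or _b are one class to them, and where a whole thing is asked for, a point or a joint stands for the part that bears it (a point fixed in the world has none). Each returns a list of dicts, best first, with "conf" (0 to 1); they miss things now and then, are a little off and sometimes report something else, mostly with a low value. They report only what shows in the picture. A call takes as long as a camera call.
- robot.regions_of(camera, thing): "mask" (420x560 bool, what is visible of it) and "bbox" ([left, top, width, height] in pixels, round what is visible of it).
- robot.mark_of(camera, thing): "pixel" ([row, column] in pixels: a listed point, or the origin of a listed thing).
The state is a dict: "time": time; "joints": joint angles; "qvel": joint speeds; "tau": joint torques, N m; "eef_pos": TCP position; "ee_rot": TCP orientation; "wrist_force": force on the tool from outside, world axes, zero at the start; "ft_torque": the same for the moment, N m; "gripper_width": finger opening in m; "gripper_force": force on a finger pad.
Only numpy, scipy, OpenCV 4.12 (cv2) and the standard library are available. Lean on these libraries where they do the work, as an engineer would, in place of code of your own. Each camera call takes 0.05 s, during which the arm holds its last target. There are 200 camera calls.

## Working session

There is one attempt and no reset: what is moved stays moved. The work goes in short steps, each a Python script; the robot and the scene stay as the last script left them, time stands still between calls to the robot, and variables do not carry over. Pictures are saved under pics/ and viewed, at most 10 in all, crops included, and the job is handed in when it is done.

```bash
mkdir -p pics; cat > h.py <<'E'
import numpy as np, cv2
from bench import robot
def marks(cam, names):
    robot_img = robot.snapshot(cam)
    out={}
    for n in names:
        out[n]=[(np.round(m["pixel"],1).tolist(), round(m["conf"],2)) for m in robot.mark_of(cam,n)[:2]]
    return robot_img,out
E
python3 - <<'E'
from h import *
N=["stand","shaft","handle","pawl_pin","ball","chip_hammer","tape"]
ims=[]
for c in ["scene","top"]:
    im,o=marks(c,N); cv2.imwrite(f"pics/{c}1.png",im); print(c)
    for k,v in o.items(): print(k,v)
    K=robot.get_calibration(c); print({k:np.round(K[k],3).tolist() for k in K})
print(robot.read_state())
E
```

```text
scene
stand [([260.0, 269.9], 0.94)]
shaft [([212.8, 269.2], 0.63)]
handle [([190.7, 218.7], 0.67)]
pawl_pin [([189.6, 243.4], 0.82)]
ball [([172.1, 256.6], 0.76)]
chip_hammer [([228.9, 371.4], 0.91)]
tape [([236.8, 347.5], 0.59)]
{'fx': 536.721, 'fy': 536.721, 'cx': 276.308, 'cy': 202.863, 'extrinsics': [[-0.705, -0.709, -0.013, 0.204], [-0.356, 0.371, -0.858, 0.388], [0.613, -0.6, -0.514, 1.134], [0.0, 0.0, 0.0, 1.0]]}
top
stand [([199.4, 268.5], 0.85), ([171.8, 261.1], 0.38)]
shaft [([197.8, 271.8], 0.95)]
handle [([181.9, 219.5], 0.95)]
pawl_pin [([169.9, 259.3], 0.8)]
ball [([185.4, 265.0], 0.55)]
chip_hammer [([233.8, 374.6], 0.55)]
tape [([222.2, 353.0], 0.68)]
{'fx': 506.791, 'fy': 506.791, 'cx': 283.314, 'cy': 194.91, 'extrinsics': [[-0.003, -1.0, 0.017, -0.186], [-0.998, 0.001, -0.07, 0.482], [0.07, -0.017, -0.997, 1.591], [0.0, 0.0, 0.0, 1.0]]}
{'time': 0.8, 'joints': array([-1.29656320e+00,  4.90867906e-01,  1.55894743e+00,  2.53233442e-05,
        1.09171583e+00, -1.05637503e-01]), 'qvel': array([ 1.46018557e-04,  8.48566519e-04, -2.26280149e-05,  1.12774465e-03,
        8.25661101e-04, -1.37014005e-04]), 'tau': array([ 1.49911135e-03, -6.18220282e+01, -2.61847275e+01,  8.02779539e-06,
        3.13919682e-04, -4.54588047e-06]), 'eef_pos': array([ 0.23175148, -0.58043205,  0.23933053]), 'ee_rot': array([9.82017551e-01, 1.88789641e-01, 1.37852514e-05, 2.96908544e-05]), 'wrist_force': array([ 0.8681352 ,  0.30058158, -0.02448149]), 'ft_torque': array([0.02601477, 0.01219547, 0.04249133]), 'gripper_force': 0.0, 'gripper_width': 0.0854434884509832}
```

View pics/scene1.png

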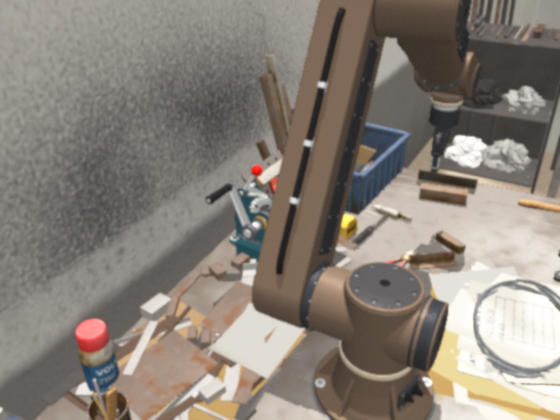

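View pics/top1.png

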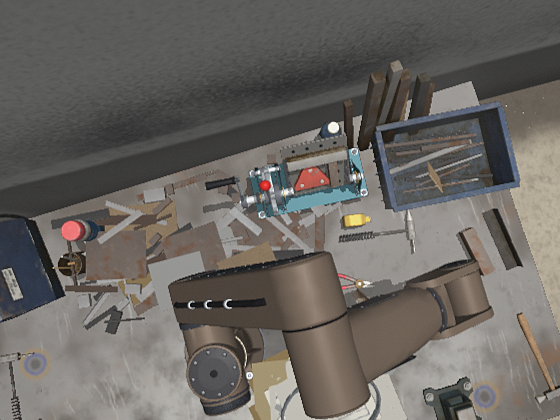

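The scene view shows the ball at about (170,257) and the grip at about (192,218). The top view has the ball at (185,265) and the grip at (184,222), with the tape and hammer to the right of the stand. Next I fit the stand pose and tilt to all the marks.

```bash
cat >> h.py <<'E'
from scipy.optimize import least_squares
from scipy.spatial.transform import Rotation as R
def loc(tilt, wl=0., pawl=0.01):
    a=np.arctan2(57,117)+tilt; b=np.arctan2(75,-47)-wl-pawl
    return {"shaft":(0,0,.15),"handle":(.13*np.cos(a),.134,.15+.13*np.sin(a)),"pawl_pin":(.066,.014,.214),
      "ball":(.066+.0885*np.cos(b),.014,.214+.0885*np.sin(b)),"stand":(0,0,0)}
def world(p,q):
    c,s=np.cos(p[2]),np.sin(p[2]); q=np.asarray(q)
    return np.array([p[0]+c*q[0]-s*q[1], p[1]+s*q[0]+c*q[1], q[2]])
def proj(K,X):
    c=K["extrinsics"]@np.r_[X,1]; return np.array([K["fy"]*c[1]/c[2]+K["cy"], K["fx"]*c[0]/c[2]+K["cx"]])
def fit(obs, x0):  # obs: (K,name,pixel,weight); p=x,y,yaw,tilt
    def f(p):
        L=loc(p[3]); return np.concatenate([w*(proj(K,world(p,L[n]))-px) for K,n,px,w in obs])
    s=least_squares(f,x0,loss="soft_l1",f_scale=2.); return s.x,f(s.x).reshape(-1,2)
E
python3 - <<'E'
from h import *
O={"scene":dict(shaft=(212.8,269.2),handle=(190.7,218.7),pawl_pin=(189.6,243.4),ball=(171,256.8),stand=(260,269.9)),
"top":dict(shaft=(197.8,271.8),handle=(182.9,220.5),pawl_pin=(169.9,259.3),ball=(185.4,265),stand=(199.4,268.5))}
obs=[(robot.get_calibration(c),n,np.array(px),1) for c in O for n,px in O[c].items()]
for x0 in ([.5,.0,.25,.7],[.5,.0,.25,.44],[.5,0,.25,.97]):
    p,r=fit(obs,x0); print(np.round(p,3))
print([(o[1],x) for o,x in zip(obs,np.round(r,1).tolist())])
for q in ["handle","ball","pawl_pin"]: print(q,world(p,loc(p[3])[q]))
# wrist cam pose rel to tool
K=robot.get_calibration("wrist"); s=robot.read_state()
T=np.eye(4);T[:3,:3]=R.from_quat(s["ee_rot"]).as_matrix();T[:3,3]=s["eef_pos"]
print(np.round(K["extrinsics"]@T,3),K["fx"],K["cx"],K["cy"])
E
```

```text
[ 0.471 -0.151  0.132  0.78 ]
[ 0.471 -0.151  0.132  0.78 ]
[ 0.471 -0.151  0.132  0.78 ]
[('shaft', [3.6, -1.6]), ('handle', [1.2, -0.3]), ('pawl_pin', [0.8, 1.0]), ('ball', [-1.1, 0.1]), ('stand', [1.3, -1.1]), ('shaft', [-2.2, -0.1]), ('handle', [0.3, -0.9]), ('pawl_pin', [1.5, 4.2]), ('ball', [-0.1, 0.2]), ('stand', [-0.6, 3.5])]
handle [ 0.49559654 -0.01203632  0.27268182]
ball [ 0.48829309 -0.13404847  0.28945781]
pawl_pin [ 0.53413605 -0.12798292  0.214     ]
[[ 0.001  1.    -0.001 -0.001]
 [-0.965  0.001 -0.263  0.028]
 [-0.263  0.001  0.965  0.146]
 [ 0.     0.     0.     1.   ]] 377.3286200983578 273.1091082544349 214.77819888440368
```

The fit is consistent, with tilt near 0.70. I raise the tool and move over the stand to refine this with the wrist camera.

```bash
cat >> h.py <<'E'
def down(ang):  # tool pointing down, tool y along world heading ang
    y=np.array([np.cos(ang),np.sin(ang),0]); z=np.array([0,0,-1.]); x=np.cross(y,z)
    return R.from_matrix(np.c_[x,y,z]).as_quat()
E
python3 - <<'E'
from h import *
p=[.471,-.151,.132,.7]
s=robot.read_state(); robot.line_to(s["eef_pos"]+[0,0,.2],rate=.3)
tgt=world(p,(0.0,.06,.44))
for name,a in [("ball+",p[2]+np.pi/2),("ball-",p[2]-np.pi/2),("h+",p[2]),("h-",p[2]+np.pi)]:
    q=robot.ik(tgt,down(a)); print(name,None if q is None else np.round(q,2))
robot.move_ptp(tgt,down(p[2]+np.pi/2))
N=["shaft","handle","pawl_pin","ball","stand"]
obs=[]
K=robot.get_calibration("wrist"); im,o=marks("wrist",N); cv2.imwrite("pics/w1.png",im)
for n in N:
    print(n,o[n])
    if o[n]: obs.append((K,n,np.array(o[n][0][0]),o[n][0][1]))
pp,r=fit(obs,p); print(np.round(pp,3)); print([(a[1],x) for a,x in zip(obs,np.round(r,1).tolist())]); print(robot.read_state()["time"])
E
```

```text
ball+ [-0.34  0.11  1.58 -0.    1.45 -2.04]
ball- [-0.34  0.11  1.58 -0.    1.45  1.1 ]
h+ [-0.34  0.11  1.58 -0.    1.45 -0.47]
h- [-0.34  0.11  1.58 -0.    1.45  2.67]
shaft [([174.2, 218.5], 0.89)]
handle [([244.6, 365.2], 0.57)]
pawl_pin [([250.3, 231.6], 0.84)]
ball [([225.8, 217.2], 0.77)]
stand [([157.1, 231.7], 0.66)]
[ 0.471 -0.153  0.207  0.713]
[('shaft', [0.3, 1.0]), ('handle', [-0.1, -0.9]), ('pawl_pin', [-1.7, 0.4]), ('ball', [0.4, -1.1]), ('stand', [1.2, 1.0])]
3.8667
```

View pics/w1.png

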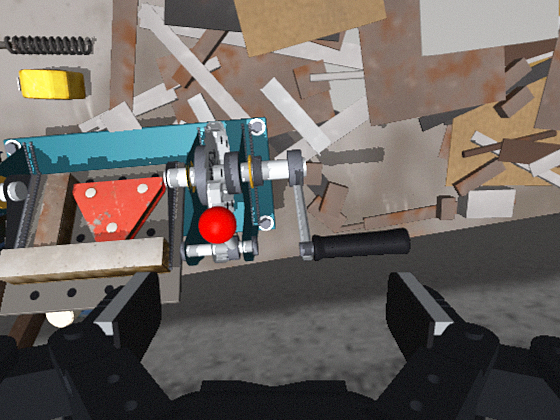

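The wrist view shows the ball at (224,217), the grip centred near (243,362) and the table's fence bar ending at about column 168. That bar is roughly 44 mm right of the ball. The yaw corrects to 0.207, which agrees with the sole plate edge. Next I throw the ball back.

```bash
cat >> h.py <<'E'
P=[.471,-.153,.207,.713]
def ballarc(total): # angle of lever from forward seat (pawl+lever)
    return world(P,loc(0,total,0.)["ball"])
def st(): 
    s=robot.read_state(); print("t%.2f"%s["time"],np.round(s["eef_pos"],4),"F",np.round(s["wrist_force"],1),"w%.4f g%.1f"%(s["gripper_width"],s["gripper_force"])); return s
E
python3 - <<'E'
from h import *
q=down(P[2]+np.pi/2); b=ballarc(.01); off=np.array([0,0,-.012])
robot.gripper_to(.046,20)
robot.move_ptp(b+[0,0,.06],q); st()
print("contact",robot.line_to(b+off,rate=.08,contact_N=6)); st()
cv2.imwrite("pics/w2.png",robot.snapshot("wrist"))
E
```

```text
t4.83 [ 0.4876 -0.1352  0.3502] F [ 0.6  0.4 -0.1] w0.0460 g0.0
contact False
t5.88 [ 0.4877 -0.1353  0.2779] F [ 0.4 -0.1  0.5] w0.0460 g0.0
```

View pics/w2.png

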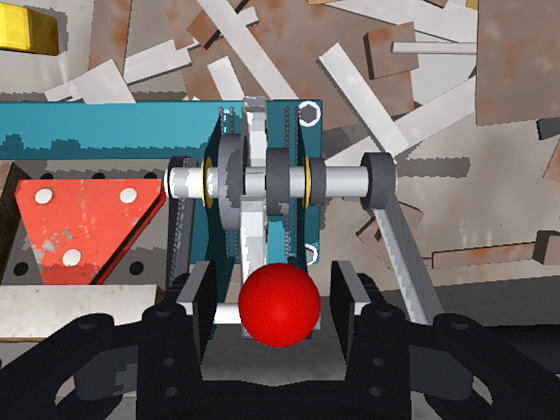

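The ball sits between the pads at column 279, with the pad mid-line near 273, so it is about 2 mm to the left. I correct for that, pinch and swing.

```bash
python3 - <<'E'
from h import *
d=world([0,0,P[2]],(0,.0015,0)); off=np.array([0,0,-.012])+d
robot.line_to(ballarc(.01)+off,rate=.05)
robot.gripper_to(.026,20); s=st()
if abs(s["gripper_width"]-.03)<.004:
    for a in np.linspace(.16,.9,6):
        robot.line_to(ballarc(a)+off,rate=.08); st()
    robot.gripper_to(.05); robot.pause(.3)
    st(); e=robot.read_state()["eef_pos"]; robot.line_to(e+[0,0,.09],rate=.25); 
    # back off to a view over ball/handle
    robot.move_ptp(world(P,(0.02,.07,.42)),down(P[2]+np.pi/2))
    N=["shaft","handle","pawl_pin","ball"]
    K=robot.get_calibration("wrist"); im,o=marks("wrist",N); cv2.imwrite("pics/w3.png",im)
    for n in N: print(n,o[n],[ (w,proj(K,world(P,loc(P[3],w)[n])).round(1)) for w in ((0,1.1) if n=="ball" else (0,))])
    obs=[(K,n,np.array(o[n][0][0]),1) for n in N[:3] if o[n]]
    print(fit(obs,P)); st()
E
```

```text
t6.47 [ 0.4871 -0.1337  0.2776] F [-1.2  1.6  1.7] w0.0287 g19.6
t6.79 [ 0.4986 -0.1312  0.2836] F [-3.1  1.   3.5] w0.0285 g20.4
t7.11 [ 0.5107 -0.1287  0.2876] F [-2.6  2.4  3.4] w0.0287 g20.4
t7.42 [ 0.5234 -0.1261  0.2899] F [-2.   2.1  2.1] w0.0285 g20.4
t7.74 [ 0.5364 -0.1233  0.2904] F [-1.2  4.4  3.2] w0.0288 g20.5
t8.06 [ 0.5492 -0.1207  0.2889] F [0.4 4.4 4.6] w0.0286 g20.6
t8.38 [ 0.5619 -0.118   0.2854] F [1.5 4.3 4.2] w0.0284 g20.8
t9.02 [ 0.5613 -0.1182  0.2854] F [-0.6  0.2 -0.3] w0.0502 g0.0
shaft [([160.1, 207.3], 0.87)] [(0, array([159.1, 208.2]))]
handle [([239.5, 357.3], 0.87)] [(0, array([241.9, 354.8]))]
pawl_pin [([235.3, 217.3], 0.62)] [(0, array([237.2, 214.8]))]
ball [([319.1, 206.2], 0.6)] [(0, array([209.6, 196.6])), (1.1, array([323.8, 202.7]))]
(array([ 0.47122642, -0.15395009,  0.26742743,  0.65124501]), array([[-0.9867048 , -0.02224117],
       [-0.06395051, -0.48611604],
       [ 0.9381397 ,  0.60239473]]))
t10.27 [ 0.4767 -0.0807  0.4189] F [0.3 0.3 0.6] w0.0498 g0.0
```

View pics/w3.png

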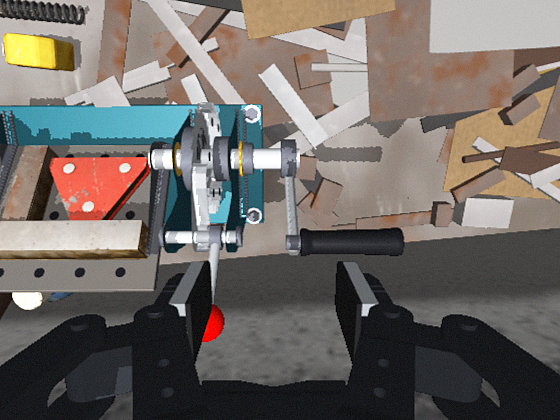

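The ball is thrown back, at (322,208), and the grip is centred at (242,353), where the model predicts it. Before gripping I check the wall clearance at the level position.

```bash
python3 - <<'E'
from h import *
def unproj(K,px,z):
    E=K["extrinsics"]; Rm,t=E[:3,:3],E[:3,3]; c=-Rm.T@t
    d=Rm.T@np.array([(px[1]-K["cx"])/K["fx"],(px[0]-K["cy"])/K["fy"],1]); return c+d*(z-c[2])/d[2]
def tos(X):
    c,s=np.cos(P[2]),np.sin(P[2]); d=X-np.array([P[0],P[1],0]); return np.round([c*d[0]+s*d[1],-s*d[0]+c*d[1]],3)
K=robot.get_calibration("wrist")
for px in [(245,420),(228,558),(258,270)]: print("wall base stand xy",tos(unproj(K,px,0)))
K=robot.get_calibration("top")
for px in [(205,0),(145,262)]: print("top wall/edge", tos(unproj(K,px,0)))
print("handle level",world(P,loc(0)["handle"]), tos(world(P,loc(0)["handle"])))
for t in (.713,.79,.3,0): print(t, np.round(robot.ik(world(P,loc(t)["handle"])-[0,0,.011],down(P[2])),2))
E
```

```text
wall base stand xy [0.15  0.296]
wall base stand xy [0.123 0.505]
wall base stand xy [0.172 0.064]
top wall/edge [0.16  0.852]
top wall/edge [ 0.177 -0.002]
handle level [0.55783342 0.00215877 0.20693603] [0.117 0.134]
0.713 [-0.16  0.28  1.85 -0.    1.01 -0.36]
0.79 [-0.16  0.27  1.86 -0.    1.01 -0.37]
0.3 [-0.13  0.38  1.79 -0.    0.97 -0.33]
0 [-0.11  0.45  1.78 -0.    0.92 -0.32]
```

At the level position the wall is only about 48 mm beyond the grip, too tight for a vertical gripper. I will lean the tool 0.35 rad back towards the robot, since the grip can turn in the fingers.

```bash
cat >> h.py <<'E'
def lean(ang,a):
    ys=np.array([-np.sin(P[2]),np.cos(P[2]),0]); r=R.from_rotvec(-a*ys)*R.from_quat(down(ang))
    return r.as_quat(), r.as_matrix()[:,2]
E
python3 - <<'E'
from h import *
q,z=lean(P[2],.35); print("tool z",z.round(2))
H=lambda t: world(P,loc(t)["handle"])+.011*z
for t in (.8,.7,.3,0): print(t,np.round(robot.ik(H(t),q),2))
robot.gripper_to(.06,60)
robot.move_ptp(H(.705)-.08*z,q); st()
print(robot.line_to(H(.705),rate=.08,contact_N=6)); st()
cv2.imwrite("pics/w4.png",robot.snapshot("wrist"))
E
```

```text
tool z [ 0.34  0.07 -0.94]
0.8 [-0.24  0.16  2.05  0.25  0.63 -0.63]
0.7 [-0.23  0.19  2.03  0.25  0.62 -0.61]
0.3 [-0.19  0.29  1.99  0.25  0.56 -0.59]
0 [-0.17  0.36  1.98  0.27  0.49 -0.59]
t11.88 [ 0.4715 -0.0161  0.3342] F [ 0.1  0.  -0.2] w0.0599 g0.0
False
t13.03 [ 0.4982 -0.0104  0.2592] F [-0.3  0.1  0.1] w0.0601 g0.0
```

View pics/w4.png

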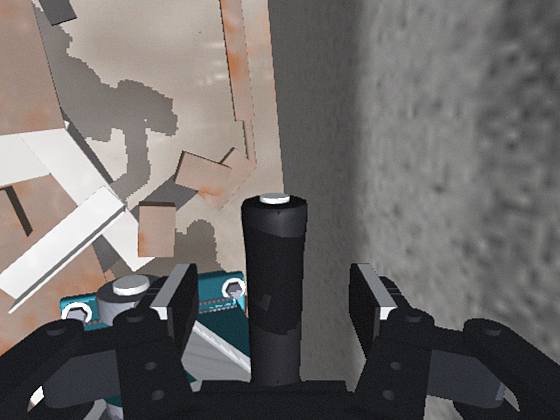

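The grip lies at columns 248–303, midway between the pads. I pinch it, lift, and check that the pawl jumps clear.

```bash
python3 - <<'E'
from h import *
q,z=lean(P[2],.35)
H=lambda t: world(P,loc(t)["handle"])+.011*z
robot.gripper_to(.016,60); s=st(); e0=s["eef_pos"]
off=e0-H(.705); print("off",off.round(4))
if abs(s["gripper_width"]-.021)<.004:
    for t in (.74,.775,.805):
        robot.line_to(H(t)+off,rate=.04); st()
    robot.pause(.5); st()
    for c in ("top","scene"):
        im,o=marks(c,["ball","handle","pawl_pin"]); K=robot.get_calibration(c); print(c,o)
        print([proj(K,ballarc(a)).round(1) for a in (1.11,1.4)],proj(K,world(P,loc(.8)["handle"])).round(1))
        cv2.imwrite(f"pics/{c}5.png",cv2.resize(im[130:270,180:380] if c=="top" else im[110:290,160:400],None,fx=3,fy=3))
E
```

```text
t13.53 [ 0.4987 -0.0103  0.2594] F [2.2 2.9 6.1] w0.0194 g58.6
off [0.0006 0.0001 0.0007]
t13.78 [ 0.495  -0.0111  0.2614] F [4.3 2.1 1.6] w0.0191 g59.9
t14.05 [ 0.4913 -0.0119  0.263 ] F [ 9.9  5.4 -5.4] w0.0194 g59.2
t14.30 [ 0.4878 -0.0128  0.2645] F [ 9.1  5.8 -2.2] w0.0192 g59.1
t14.80 [ 0.488  -0.0127  0.2645] F [ 8.9  5.2 -1.5] w0.0195 g59.1
top {'ball': [([146.0, 255.1], 0.62)], 'handle': [([185.1, 220.0], 0.73)], 'pawl_pin': [([171.5, 263.9], 0.82)]}
[array([151.7, 258.4]), array([145.5, 257.1])] [187.8 220.1]
scene {'ball': [], 'handle': [([191.6, 221.3], 0.63)], 'pawl_pin': []}
[array([161.3, 228.6]), array([165.1, 223.1])] [193.1 222.2]
```

View pics/scene5.png

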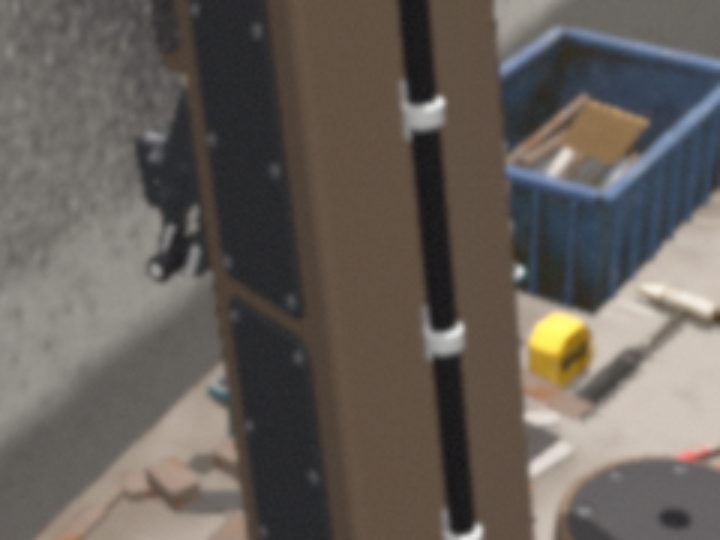

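The arm hides the stand in the scene view. The top view puts the ball at (146,255), where it belongs with the pawl lifted, and the hand now carries about 9.5 N. I ease the table down and watch the force.

```bash
python3 - <<'E'
from h import *
q,z=lean(P[2],.35)
H=lambda t: world(P,loc(t)["handle"])+.011*z
off=np.array([.0006,.0001,.0007]); hx=np.array([np.cos(P[2]),np.sin(P[2]),0])
for t in np.linspace(.74,0,13):
    robot.line_to(H(t)+off,rate=.05); s=robot.read_state(); a=np.arctan2(57,117)+t
    ft=s["wrist_force"]@(np.sin(a)*hx-np.cos(a)*np.array([0,0,1])); print("%.2f ft %.1f"%(t,ft)); 
    if ft<-12: print("STOP"); break
st()
E
```

```text
0.74 ft 2.6
0.68 ft 7.4
0.62 ft 4.7
0.55 ft 8.9
0.49 ft 5.8
0.43 ft 8.3
0.37 ft 5.0
0.31 ft 8.4
0.25 ft 5.7
0.18 ft 7.8
0.12 ft 4.7
0.06 ft 5.9
0.00 ft -12.6
STOP
t19.22 [0.5617 0.0031 0.1967] F [-13.    1.6   8. ] w0.0188 g67.5
```

The force reversed at t=0, so the table is on its rest. I release with a small opening, back out, then go to the ball with the tool leaned.

```bash
python3 - <<'E'
from h import *
q,z=lean(P[2],.35)
robot.pause(.3); robot.gripper_to(.036,20); s=st()
robot.line_to(s["eef_pos"]-.12*z,rate=.15); st()
qb,zb=lean(P[2]+np.pi/2,.35)
for a in (1.4,1.0,.5,.06): print(a,np.round(robot.ik(ballarc(a)+.011*zb,qb),2))
robot.move_ptp(world(P,(-.01,.07,.42)),qb)
N=["shaft","handle","pawl_pin","ball"]
K=robot.get_calibration("wrist"); im,o=marks("wrist",N); cv2.imwrite("pics/w6.png",im)
for n in N: print(n,o[n],[(w,proj(K,world(P,loc(0,w)[n])).round(1)) for w in ((1.1,1.4) if n=="ball" else (0,))])
st()
E
```

```text
t19.82 [0.5628 0.0028 0.197 ] F [0.3 0.8 0.3] w0.0362 g0.0
t20.77 [ 0.5224 -0.0056  0.3091] F [0.3 0.8 0.6] w0.0360 g0.0
1.4 [-0.37  0.35  1.77  0.28  0.74 -2.33]
1.0 [-0.4   0.29  1.8   0.28  0.78 -2.35]
0.5 [-0.45  0.23  1.87  0.3   0.79 -2.41]
0.06 [-0.5   0.19  1.95  0.33  0.76 -2.5 ]
shaft [([96.5, 203.6], 0.77), ([187.2, 216.1], 0.4)] [(0, array([ 96.6, 203.2]))]
handle [([226.5, 337.8], 0.86)] [(0, array([225.9, 335.3]))]
pawl_pin [([190.0, 216.1], 0.57)] [(0, array([187.5, 215.2]))]
ball [([278.3, 215.2], 0.61)] [(1.1, array([279.3, 208.9])), (1.4, array([281.9, 213.6]))]
t22.59 [ 0.4469 -0.0865  0.4198] F [-0.6  0.2  0.4] w0.0359 g0.0
```

View pics/w6.png

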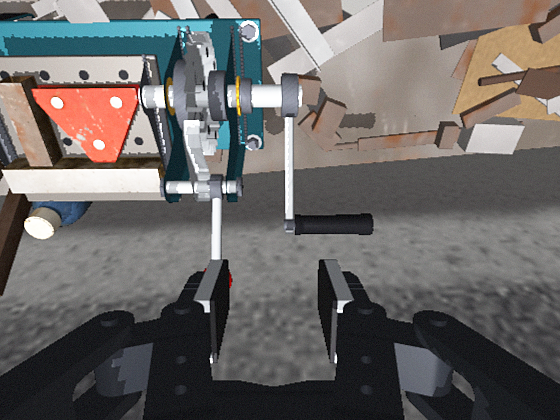

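The table is level, with the grip as predicted at (226,336), and the rod points back at column 215, matching the lifted-pawl ball position. I pinch the ball and throw it forward.

```bash
python3 - <<'E'
from h import *
qb,zb=lean(P[2]+np.pi/2,.35)
off=.011*zb+world([0,0,P[2]],(0,.0015,0))
robot.gripper_to(.046,20)
robot.move_ptp(ballarc(1.4)+off-.07*zb,qb)
print(robot.line_to(ballarc(1.4)+off,rate=.08,contact_N=6)); st()
robot.gripper_to(.024,20); s=st()
if abs(s["gripper_width"]-.029)<.004:
    for a in np.linspace(1.25,.10,8):
        robot.line_to(ballarc(a)+off,rate=.08); st()
    robot.gripper_to(.05); robot.pause(.4); s=st()
    robot.line_to(s["eef_pos"]-.1*zb,rate=.2)
    robot.move_ptp(world(P,(-.01,.07,.42)),qb)
    K=robot.get_calibration("wrist"); im,o=marks("wrist",["ball","handle"]); cv2.imwrite("pics/w7.png",im)
    print(o,[proj(K,ballarc(a)).round(1) for a in (.06,.2,.3)]); st()
E
```

```text
False
t24.57 [ 0.6007 -0.11    0.2632] F [-0.2 -0.7  0.3] w0.0460 g0.0
t24.86 [ 0.6007 -0.1096  0.2633] F [0.4 4.6 4.1] w0.0286 g19.6
t25.18 [ 0.5914 -0.1117  0.2722] F [2.3 5.3 1.7] w0.0290 g20.0
t25.51 [ 0.5796 -0.1143  0.2799] F [ 1.4  4.8 -1.1] w0.0284 g20.1
t25.84 [ 0.5667 -0.117   0.286 ] F [-0.9  4.5 -2.7] w0.0286 g20.1
t26.18 [ 0.5531 -0.1199  0.2901] F [-0.7  3.  -3.4] w0.0286 g20.0
t26.51 [ 0.539 -0.123  0.292] F [-0.5  3.8 -3.4] w0.0284 g20.0
t26.84 [ 0.5249 -0.126   0.2915] F [-0.7  4.1 -1.8] w0.0279 g20.2
t27.18 [ 0.5111 -0.1289  0.2885] F [-0.7  4.1  1.4] w0.0284 g20.4
t27.51 [ 0.4977 -0.1317  0.283 ] F [-1.1  3.8  0.7] w0.0287 g20.6
t28.25 [ 0.4977 -0.1316  0.283 ] F [0.2 0.3 0.6] w0.0502 g0.0
{'ball': [([193.0, 199.7], 0.61)], 'handle': [([222.4, 338.2], 0.67)]} [array([192.6, 195.4]), array([209.6, 196. ]), array([221.3, 196.7])]
t29.43 [ 0.447  -0.087   0.4184] F [ 0.2 -0.9  0.5] w0.0500 g0.0
```

View pics/w7.png

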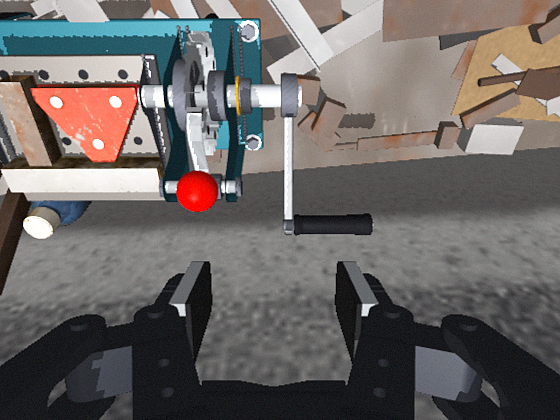

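The ball is forward at (192,198), and row 192.6 is predicted for a pawl that is home. The table is level, the hand is clear, and the tape and hammer were never approached.

```bash
python3 -c "
from bench import robot
print(robot.hand_in())"
```

```text
the job is handed in; nothing more can be done
None
```

The weld table is down level on its rest, the red ball is thrown forward with the pawl home by the last picture, and the hand is clear; I handed the job in at about 29 s, and hand-in gave no verdict.

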